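# Find the jar lid that rocks and seat it

### The arm

A 6-joint arm with a two-finger parallel gripper is mounted at the origin on the work surface. World frame = base frame: x ahead of the robot, y to its left, z up, the work surface at z = 0. Lengths are in mm, angles in degrees, forces in N, time in s.
With the tool pointing down it reaches from about 350 to 850 mm from the base axis. Payload 8.1 kg.
Tool frame: the origin (TCP) lies at the centre of the arm's flange, where the gripper is bolted on; the fingertips stand 173 mm ahead of it and the grasp point (between the pads) lies 155 mm ahead of it; z points along the fingers, y is the line along which they close (so a half turn about z gives the same grasp; the last joint's range is limited). The gripper opens to 85 mm and grips with 20 to 120 N. Pads are 22 mm wide; open, the fingers measure 114 mm over their backs; the gripper's body (76 mm by 85 mm) begins 54 mm behind the grasp point. The pads swing forward as they close: fully open they stand 13 mm farther back than shut.
Start: joints at [59.507, 7.471, 85.268, -0, 87.261, -4.893], TCP at [259.23, 541.116, 404.692] pointing down, gripper open.
Joint ranges: [-169.43, 169.43], [-51.17, 129.36], [1.28, 143.12], [-76.62, 256.62], [0, 156.53], [-152.29, 152.29]. Speed limits (degrees/s): [136.94, 136.94, 159.86, 180, 180, 180].

### API

Orientations are given as [roll, pitch, yaw] about the fixed x, y, z axes, in that order (R = Rz(yaw) Ry(pitch) Rx(roll)).
In Python, from bench import * gives the robot as it stands.
- The arm moves only by the shell command python3 -m jog 'ROWS' [FORCE]. ROWS is text: rows parted by semicolons, each of 7 numbers parted by spaces: the shift along the tool's x, y, z scaled (see below), then the turn, a rotation vector about the tool's x, y, z scaled (see below), then the closure, from -1 (fully open) to 1 (shut). In form: tx ty tz wx wy wz hand; .... A call has 1 to 5 rows; each row shifts and turns the commanded pose from where the row before left it, along the tool's axes as they then stand; what a row does not reach is not made up. The controller multiplies each number of a shift by 0.1 m and each number of a turn by 60 degrees. A row lasts 1/8 s, in which the tool goes at most 62.5 mm and 10.7 degrees, less where a joint would pass 70% of its speed; a pose out of reach is approached as far as the arm can. A call with a number of a shift or a turn outside -1 to 1 is refused whole. A call with a gripper value outside its range is refused whole. The fingers move at their own pace and stop on an object; FORCE is the grip in N (left out, the last holds). Time passes only in rows, so rows that do not move let the fingers close. It gives the time, the measured TCP pose, the force, the opening and the grip force at its end, in the units of the state.
- sense(): the state, without advancing time (a new reading comes with each control period).
- snapshot(name): name is "side" or "top"; returns a dict with "img" (480x640x3 uint8, red, green, blue), "fx", "fy", "cx", "cy" (pixels), "dist" ([k1, k2, p1, p2, k3] as OpenCV has them; the pictures are not rectified), "extrinsics" (4x4, takes a point from camera to world coordinates). Camera axes: x right, y down, z forward; pixel columns grow to the right and rows downward; lengths in mm; the calibration is good to about 2 mm. A picture is of the moment at which its call begins. There is no depth.
- hand_in(): hands the job in; it is judged then, once.
The state is a dict: "time": time; "joint_pos": joint angles; "qd": joint speeds; "joint_efforts": joint torques, N m; "tool_pos": TCP position; "tcp_rot": TCP orientation; "ft_force": force on the tool from outside, world axes, zero at the start; "wrist_torque": the same for the moment, N m; "finger_gap": finger opening in mm; "grip_force": force on a finger pad.
Only numpy, scipy, OpenCV 4.12 (cv2) and the standard library are available. Lean on these libraries where they do the work, as an engineer would, in place of code of your own. Each camera call takes 0.05 s, during which the arm holds its last target. There are 200 camera calls.

### The job

One of the four stoneware jars on the ware board has a lid that is not down in its mouth: press down on the lids near their edges with the fingertips until you feel one rock over. Then nudge that lid sideways until it drops fully home and sits level like the others. Do not lift any lid, and leave the jars, the bottle, the mug and the brush where they stand.

Things in the scene. Friction and masses are not known exactly. Their poses are not given: they have to be found in the camera images.
- lid_a: one of four identical loose stoneware lids, oatmeal with a blue knob, 0.2 kg, each on a blue jar. Origin: centre of the underside of the disc, z up through the knob. Disc 100 mm across, 8 mm thick, flat top. Central knob 26 mm across from 16 to 30 mm above the origin, neck 17 mm across below. Under the disc a plug 76 mm across, 4 mm deep, enters the jar's mouth. Home: level, z = 0.093
- lid_b: lid like lid_a. A seated lid does not give when pressed at its edge. One of the four lids (which one changes) is 5 to 8 mm off its jar's centre, plug caught on the rim: it leans 3 to 5 degrees and its high side is the side towards which it is off centre
- lid_c: lid like lid_a. About 3 N down on the high edge of the loose lid, 40 mm from its centre, rocks it over until level, 4 mm above home; let go, it leans back. Pressed elsewhere it hardly moves
- lid_d: lid like lid_a. The loose lid slides with 1 to 2 N; pushed 3 to 8 mm towards its low side it drops home, 2 mm or less from the jar's centre; further push only shoves the jar
- board: fixed plywood ware board 160 x 800 x 18 mm on the bench; origin at the centre of its underside, long side along its y. Four blue jars stand on it in a row along y, about 140 mm apart: loose, about 1 kg each, 100 mm across, 75 mm tall (rim at z = 0.093), mouth 80 mm across inside a rim 9 mm wide
- bottle: small orange jar of underglaze with a white cap, 42 mm across, 85 mm tall, standing near the left (+y) end of the board; origin at the centre of its underside; loose, not part of the job
- mug: terracotta mug, 68 mm across, 75 mm tall, with a handle, standing near the right (-y) end of the board; origin at the centre of its underside; loose, not part of the job
- brush: glaze brush 200 mm long, lying on the bench beyond the board; origin at the middle of its underside; loose, not part of the job
Not all that is in view belongs to the job. Leave any black or turquoise look-alike of the lid_c alone.

How it is judged:
By the outcome, as a careful person would: the job done as asked, in the order asked, and still so for the second after the job is handed in, with the robot touching nothing.
It also fails if it takes over 64 s, if anything falls off the work surface, if the arm or the gripper's body presses on something with over 40 N, if the wrist force passes 120 N, or if a joint passes its speed limit or range.

## Working session

There is one attempt and no reset: what is moved stays moved. The work goes in short steps, Python scripts to look and compute and a shell command to move; the robot and the scene stay as the last step left them, time stands still between calls to the robot, and variables do not carry over. Pictures are saved under pics/ and viewed, at most 10 in all, crops included, and the job is handed in when it is done.

```bash
mkdir -p pics
python3 - <<'E'
from bench import *
import cv2,pickle
d={}
for n in("side","top"):
    s=snapshot(n);d[n]=s;cv2.imwrite(f"pics/{n}0.png",s["img"][:,:,::-1]);print(n,s["fx"],s["cx"],s["cy"],s["dist"],s["extrinsics"])
pickle.dump(d,open("d0.pkl","wb"))
print(sense())
E
```

```text
side 495.0570413041441 321.11851740421747 237.1156417648594 [0.03309035 0.         0.         0.         0.        ] [[ 6.97712560e-01 -4.48670937e-01  5.58472537e-01 -1.93414360e+02]
 [-7.16189782e-01 -4.19005328e-01  5.58127881e-01 -7.12055090e+02]
 [-1.64127908e-02 -7.89385157e-01 -6.13678820e-01  8.87463597e+02]
 [ 0.00000000e+00  0.00000000e+00  0.00000000e+00  1.00000000e+00]]
top 501.8048805498302 322.4327545479387 246.0289628546007 [-0.10434945  0.          0.          0.          0.        ] [[ 5.24788092e-02 -9.77087597e-01  2.06266337e-01  2.84547852e+02]
 [-9.98609641e-01 -5.03173096e-02  1.57147583e-02 -9.61308350e+00]
 [-4.97592834e-03 -2.06804244e-01 -9.78369687e-01  1.29688515e+03]
 [ 0.00000000e+00  0.00000000e+00  0.00000000e+00  1.00000000e+00]]
{'time': 0.1, 'joint_pos': array([ 5.95074618e+01,  7.51120657e+00,  8.53228266e+01,  6.12142420e-04,
        8.72616018e+01, -4.89299810e+00]), 'qd': array([-0.01543397, -0.11628205, -0.06928989,  0.03954528,  0.03470175,
        0.0467328 ]), 'joint_efforts': array([ 1.61017244e-03, -5.70951462e+01, -5.01942229e+01, -1.60116779e-04,
        8.16006301e-03,  1.74202489e-05]), 'tool_pos': array([259.12075244, 540.93618569, 403.74669494]), 'tcp_rot': array([-1.79904766e+02, -8.76636529e-03,  1.54400423e+02]), 'ft_force': array([ 0.03702909,  0.41538229, -1.04084591]), 'wrist_torque': array([ 0.00138259,  0.01102672, -0.00730043]), 'grip_force': 0.0, 'finger_gap': 85.47854983495213}
```

View pics/side0.png

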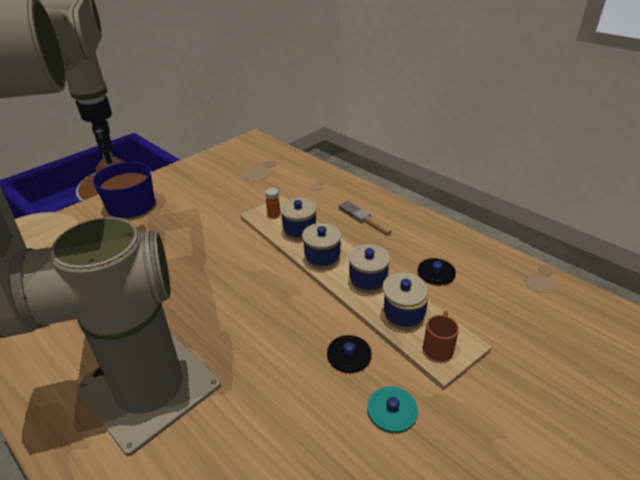

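View pics/top0.png

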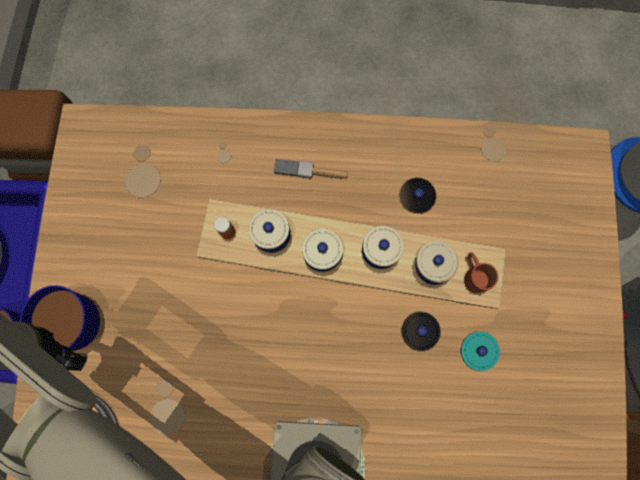

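The side view shows the jars' knobs at about (298,205), (322,231), (369,254), (405,285). In the top view they are at about (269,228), (322,248), (384,245), (438,260). The bottle is at (224,228) and the mug at (481,276). Next I'll segment and triangulate.

```bash
cat > h.py <<'E'
import numpy as np,cv2
def K(s): return np.array([[s["fx"],0,s["cx"]],[0,s["fy"],s["cy"]],[0,0,1.]])
def ray(s,p):
    u=cv2.undistortPoints(np.array(p,float).reshape(-1,1,2),K(s),np.array(s["dist"],float)).reshape(-1,2)
    E=s["extrinsics"];return E[:3,3],(E[:3,:3]@np.c_[u,np.ones(len(u))].T).T
def atz(s,p,z):
    o,d=ray(s,p);return o+d*((z-o[2])/d[:,2])[:,None]
def proj(s,P):
    E=np.linalg.inv(s["extrinsics"]);return cv2.projectPoints(np.array(P,float).reshape(-1,1,3),cv2.Rodrigues(E[:3,:3])[0],E[:3,3],K(s),np.array(s["dist"],float))[0].reshape(-1,2)
def tri(s1,p1,s2,p2):
    o1,a=ray(s1,p1);o2,b=ray(s2,p2);r=[]
    for x,y in zip(a,b):
        A=np.c_[x,-y];t=np.linalg.lstsq(A,o2-o1,rcond=None)[0];r.append(((o1+t[0]*x)+(o2+t[1]*y))/2)
    return np.array(r)
def knobs(s,guess,r=9):
    im=s["img"];h=cv2.cvtColor(im,cv2.COLOR_RGB2HSV);out=[]
    m=((h[...,0]>105)&(h[...,0]<130)&(h[...,1]>110)).astype(np.uint8)
    for g in guess:
        w=np.zeros_like(m);cv2.circle(w,g,r,1,-1);y,x=np.nonzero(m*w);out.append((x.mean(),y.mean()))
    return np.array(out)
def discs(s,guess,r=28):
    im=s["img"];h=cv2.cvtColor(im,cv2.COLOR_RGB2HSV);out=[]
    for g in guess:
        m=((h[...,1]<90)&(h[...,2]>100)).astype(np.uint8);w=np.zeros_like(m);cv2.circle(w,g,r,1,-1)
        c=max(cv2.findContours(m*w,0,cv2.CHAIN_APPROX_NONE)[0],key=cv2.contourArea)
        out.append(cv2.fitEllipse(cv2.convexHull(c)))
    return out
E
python3 - <<'E'
from h import *
import pickle
d=pickle.load(open("d0.pkl","rb"));S,T=d["side"],d["top"]
gs=[(298,205),(322,231),(369,254),(405,285)];gt=[(269,228),(322,248),(384,245),(438,260)]
ks,kt=knobs(S,gs),knobs(T,gt);print(ks,kt);print("knob",tri(S,ks,T,kt).round(1))
ds,dt=discs(S,gs),discs(T,gt);print(ds,dt)
cs=np.array([e[0] for e in ds]);ct=np.array([e[0] for e in dt])
print("disc",tri(S,cs,T,ct).round(1),"\n",atz(T,ct,101).round(1),"\n",atz(T,kt,118).round(1))
print(atz(T,[(224,224),(481,276)],80).round(0))
a=cv2.resize(S["img"][180:340,260:440],None,fx=4,fy=3.75*16/16,interpolation=2)[:,:,::-1]
b=cv2.resize(T["img"][200:300,240:470],None,fx=3.4,fy=3.4,interpolation=2)[:,:,::-1]
cv2.imwrite("pics/s1.png",cv2.resize(S["img"][185:335,265:445],None,fx=4,fy=4,interpolation=2)[:,:,::-1]);cv2.imwrite("pics/t1.png",b)
E
```

```text
[[297.48717949 204.        ]
 [321.2244898  230.95918367]
 [368.89655172 253.        ]
 [405.31428571 284.34285714]] [[267.8852459  226.86885246]
 [321.96774194 247.06451613]
 [383.5        244.        ]
 [438.34482759 259.65517241]]
knob [[ 574.3  144.9  113.5]
 [ 531.3   10.7  112.3]
 [ 546.3 -137.3  113. ]
 [ 514.  -270.1  116.3]]
[((297.4956970214844, 207.80941772460938), (20.86191177368164, 36.153446197509766), 87.34133911132812), ((321.21441650390625, 234.64337158203125), (24.22308349609375, 38.61803436279297), 89.16001892089844), ((367.01605224609375, 257.7685241699219), (27.41787338256836, 45.53909683227539), 86.40884399414062), ((404.65924072265625, 288.2720947265625), (32.29170608520508, 45.61384582519531), 102.11781311035156)] [((267.9193115234375, 228.09423828125), (39.959354400634766, 42.36842727661133), 67.27949523925781), ((319.71044921875, 247.61917114257812), (40.168514251708984, 48.650535583496094), 99.39920806884766), ((383.3749084472656, 246.12745666503906), (39.18983459472656, 52.57182693481445), 108.98492431640625), ((436.71234130859375, 260.73974609375), (39.83302307128906, 42.85612106323242), 146.06484985351562)]
disc [[ 574.7  146.3   99.7]
 [ 534.1   15.6   95.7]
 [ 542.4 -137.4  100.7]
 [ 514.  -269.3  103.5]] 
 [[ 574.8  145.8  101. ]
 [ 532.4   16.   101. ]
 [ 544.1 -138.8  101. ]
 [ 514.5 -269.8  101. ]] 
 [[ 573.7  143.9  118. ]
 [ 530.5   10.3  118. ]
 [ 545.6 -137.1  118. ]
 [ 514.  -270.1  118. ]]
[[ 585.  260.   80.]
 [ 486. -385.   80.]]
```

View pics/s1.png

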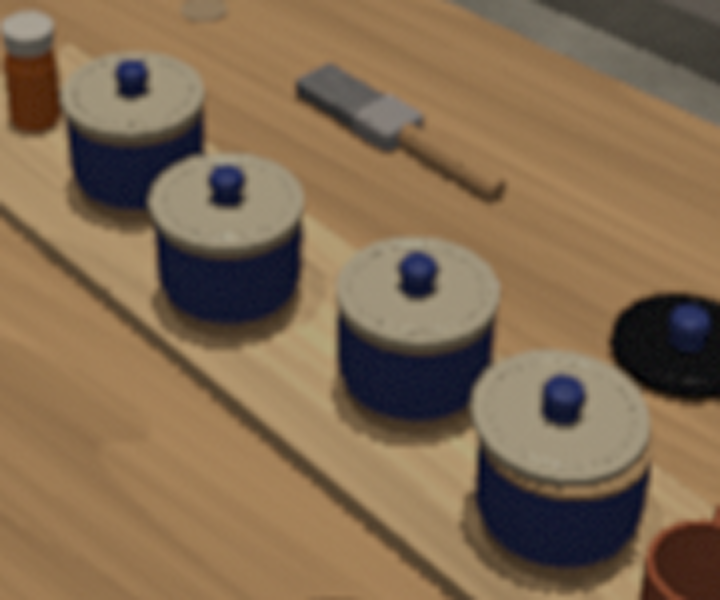

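View pics/t1.png

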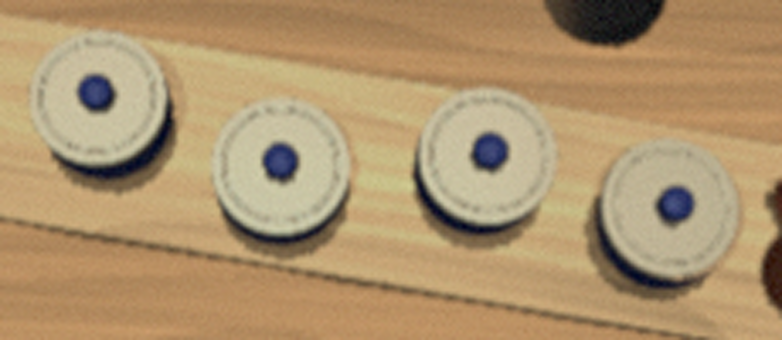

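Lid d (the rightmost) looks raised, with a tan band under its edge and the triangulated height about 3 mm high. I'll fit a jar and lid silhouette model to both views to get the lean and offset directions.

```bash
cat > fit.py <<'E'
from h import *
import pickle
from scipy.optimize import minimize
A=np.linspace(0,2*np.pi,72,endpoint=False);C=np.c_[np.cos(A),np.sin(A),0*A]
def cyl(c,R,r,z0,z1): return np.r_[C*r+[0,0,z0],C*r+[0,0,z1]]@R.T+c
def mask(s,P,u,n,k=8):
    p=((proj(s,P)-u+.5)*k).astype(np.float32);m=np.zeros((n*k,n*k),np.uint8)
    cv2.fillConvexPoly(m,cv2.convexHull(p).round().astype(np.int32),1)
    return cv2.resize(m.astype(np.float32),(n,n),interpolation=cv2.INTER_AREA)
def fit(views,x0,y0):
    # views: (s) ; params jar x,y, lid dx,dy,z, rotx,roty
    J=[]
    for s in views:
        c=proj(s,[[x0,y0,70]])[0].round().astype(int);n=76;u=c-n//2
        im=s["img"][u[1]:u[1]+n,u[0]:u[0]+n];h=cv2.cvtColor(im,cv2.COLOR_RGB2HSV).astype(float)
        rgb=im.astype(float)
        body=((rgb[...,2]>rgb[...,0]*1.25)).astype(float)   # blue
        lid=((h[...,1]<95)&(h[...,2]>95)).astype(float)
        J.append((s,u,n,body,lid))
    def cost(p,full=False):
        R=cv2.Rodrigues(np.array([p[5],p[6],0])*np.pi/180)[0];L=np.array([p[0]+p[2],p[1]+p[3],p[4]]);t=0
        for s,u,n,body,lid in J:
            ml=mask(s,cyl(L,R,50,0,8),u,n);mk=mask(s,np.r_[cyl(L,R,13,16,30),cyl(L,R,8,8,16)],u,n)
            mb=mask(s,cyl(np.array([p[0],p[1],0]),np.eye(3),50,18,93),u,n)
            B=np.maximum(mb*(1-ml),mk);Lm=ml*(1-mk)
            reg=(cv2.dilate(np.maximum(np.maximum(mb,ml),mk),np.ones((7,7)))>0)
            t+=(abs(B-body)*reg).sum()+(abs(Lm-lid)*reg).sum()
        return t
    best=None
    for rx,ry in((0,0),(3,0),(-3,0),(0,3),(0,-3)):
        x=np.array([x0,y0,0,0,94,rx,ry],float)
        sx=np.vstack([x]+[x+d for d in np.diag([3,3,4,4,3,3,3])])
        r=minimize(cost,x,method="Nelder-Mead",options=dict(initial_simplex=sx,maxiter=500,xatol=.05,fatol=.1))
        if best is None or r.fun<best.fun: best=r
    return best
if __name__=="__main__":
    d=pickle.load(open("d0.pkl","rb"))
    for g in((574,145),(531,12),(545,-138),(514,-270)):
        r=fit([d["side"],d["top"]],*g);print(r.x.round(1),round(r.fun))
E
time python3 fit.py
```

```text
[579.9 150.2  -3.9  -3.1  91.6   3.5  -3. ] 1144
[ 5.37e+02  1.36e+01 -4.10e+00 -2.00e+00  9.18e+01  2.00e-01 -3.60e+00] 929
[ 553.9 -135.7   -5.5   -0.6   91.7    0.    -3.8] 1151
[ 520.8 -269.9   -3.8    0.7   92.5    1.6   -7.6] 1085
real	0m7.008s
user	0m7.042s
sys	0m0.469s
```

Run:
```python
import pickle,cv2,numpy as np
d=pickle.load(open("d0.pkl","rb"))
for n,col,r0,r1 in(("side",405,268,330),("side",369,240,300),("top",437,232,300),("top",383,215,280)):
    im=d[n]["img"];h=cv2.cvtColor(im,cv2.COLOR_RGB2HSV)
    print(n,col,[(r,*map(int,h[r,col-3:col+4].mean(0))) for r in range(r0,r1,2)])
```

```text
side 405 [(268, 16, 119, 154), (270, 16, 118, 159), (272, 16, 90, 160), (274, 20, 54, 161), (276, 20, 56, 159), (278, 36, 31, 129), (280, 116, 134, 94), (282, 114, 131, 99), (284, 116, 122, 91), (286, 115, 152, 53), (288, 115, 161, 41), (290, 117, 53, 53), (292, 20, 60, 139), (294, 20, 56, 161), (296, 20, 56, 160), (298, 20, 56, 160), (300, 20, 53, 161), (302, 20, 56, 158), (304, 20, 59, 130), (306, 16, 98, 101), (308, 16, 114, 121), (310, 127, 82, 43), (312, 115, 150, 47), (314, 116, 146, 46), (316, 116, 149, 46), (318, 115, 148, 46), (320, 114, 147, 44), (322, 114, 148, 44), (324, 114, 155, 43), (326, 141, 58, 42), (328, 15, 118, 68)]
side 369 [(240, 16, 120, 147), (242, 16, 121, 149), (244, 17, 78, 155), (246, 22, 49, 158), (248, 94, 43, 106), (250, 115, 139, 96), (252, 115, 132, 93), (254, 115, 142, 58), (256, 115, 153, 43), (258, 89, 68, 53), (260, 20, 60, 138), (262, 20, 56, 160), (264, 20, 57, 159), (266, 20, 55, 159), (268, 20, 57, 151), (270, 20, 59, 130), (272, 18, 80, 72), (274, 122, 101, 44), (276, 115, 152, 45), (278, 115, 143, 46), (280, 115, 146, 46), (282, 115, 154, 4
[... 854 characters left out ...]
, 15, 111, 128)]
top 383 [(215, 15, 120, 167), (217, 16, 120, 178), (219, 15, 120, 183), (221, 15, 121, 184), (223, 15, 122, 169), (225, 16, 94, 173), (227, 23, 53, 196), (229, 23, 53, 169), (231, 22, 54, 198), (233, 22, 54, 200), (235, 22, 53, 200), (237, 22, 53, 201), (239, 66, 29, 127), (241, 116, 132, 97), (243, 114, 127, 110), (245, 114, 132, 104), (247, 116, 134, 86), (249, 56, 33, 83), (251, 23, 52, 189), (253, 23, 51, 202), (255, 24, 50, 199), (257, 24, 49, 201), (259, 25, 49, 198), (261, 24, 49, 183), (263, 25, 48, 197), (265, 28, 44, 153), (267, 118, 148, 36), (269, 16, 96, 98), (271, 17, 106, 125), (273, 18, 100, 174), (275, 17, 102, 197), (277, 17, 103, 191), (279, 17, 103, 188)]
```

```bash
python3 - <<'E'
s=open("fit.py").read()
s=s.replace("body=((rgb[...,2]>rgb[...,0]*1.25))","body=((h[...,0]>95)&(h[...,0]<150)&(h[...,1]>70))").replace("(h[...,1]<95)&(h[...,2]>95)","(h[...,1]<82)&(h[...,2]>62)&(h[...,0]<60)")
open("fit.py","w").write(s)
E
cat >> fit.py <<'E'
    print("single views")
    for n in d:
        for g in((574,145),(531,12),(545,-138),(514,-270)):
            r=fit([d[n]],*g);print(n,r.x.round(1),round(r.fun))
E
python3 fit.py
```

```text
[579.6 150.   -4.6  -4.4  92.2   1.8  -2.2] 997
[538.   13.6  -6.7  -2.7  92.8   1.1  -2.4] 719
[ 5.519e+02 -1.341e+02 -5.200e+00 -3.200e+00  9.300e+01 -5.000e-01
 -1.900e+00] 865
[ 520.  -269.2   -4.1    0.7   94.1    2.1   -4.8] 914
single views
side [587.9 172.  -15.3 -26.4  95.4   4.6  -1. ] 608
side [547.1  29.5  -7.3  -8.1  84.7   3.8  -3.4] 372
side [ 561.1 -122.    -9.    -9.7   88.2    4.4   -2.7] 418
side [ 528.8 -262.5   -4.4   -0.6   84.5    3.9   -6.9] 442
top [580.8 148.1  -6.8  -3.5 100.7   4.9  -6.3] 206
top [ 5.373e+02  1.150e+01 -8.800e+00 -1.100e+00  1.081e+02 -4.000e-01
 -6.500e+00] 202
top [ 551.7 -139.5   -6.4    2.6  101.6   -3.4   -6.5] 225
top [ 519.3 -273.1   -4.4    4.3   98.2   -3.1   -5.4] 281
```

The rim shows on lid d's near side (-x-y), so its high side should be towards +x+y. I'll go there with the fingers closed.

```bash
python3 -m jog '-.425 -.417 0 0 0 0 1;-.425 -.417 0 0 0 0 1;-.425 -.417 0 0 0 0 1;-.425 -.417 0 0 0 0 1;-.425 -.417 0 0 0 0 1' 20; python3 -m jog '-.425 -.417 0 0 0 0 1;-.425 -.417 0 0 0 0 1;-.425 -.417 0 0 0 0 1;-.425 -.417 0 0 0 0 1;-.425 -.417 0 0 0 0 1'; python3 -m jog '-.425 -.417 0 0 0 0 1;-.425 -.417 0 0 0 0 1;-.425 -.417 0 0 0 0 1;-.425 -.417 0 0 0 0 1'; python3 -m jog '0 0 0 0 0 .17 1;0 0 0 0 0 .17 1;0 0 0 0 0 .17 1;0 0 0 0 0 .17 1;0 0 0 0 0 .17 1';python3 -m jog '0 0 0 0 0 .17 1;0 0 0 0 0 .17 1;0 0 0 0 0 .17 1;0 0 0 0 0 .17 1;0 0 0 0 0 .17 1';python3 -m jog '0 0 .5 0 0 .12 1;0 0 0 0 0 0 1;0 0 0 0 0 0 1'
```

```text
time: 0.72
tool_pos: [360.9, 259.5, 404.3]
tcp_rot: [-180.0, -0.0, 154.4]
ft_force: [1.1, -0.1, 0.9]
finger_gap: 0.0
grip_force: 0.0
time: 1.35
tool_pos: [462.5, -20.6, 404.5]
tcp_rot: [180.0, 0.0, 154.4]
ft_force: [1.4, 1.0, 0.8]
finger_gap: -0.2
grip_force: 0.0
time: 1.85
tool_pos: [543.8, -244.4, 404.2]
tcp_rot: [180.0, -0.0, 154.4]
ft_force: [1.0, 0.8, 0.8]
finger_gap: -0.3
grip_force: 0.0
time: 2.48
tool_pos: [543.4, -242.4, 404.0]
tcp_rot: [-179.9, -0.0, 103.1]
ft_force: [0.1, -0.6, -0.2]
finger_gap: 0.0
grip_force: 0.0
time: 3.1
tool_pos: [543.4, -242.4, 404.1]
tcp_rot: [-179.9, 0.0, 52.1]
ft_force: [0.2, 0.2, -0.6]
finger_gap: 0.0
grip_force: 0.0
time: 3.48
tool_pos: [543.6, -242.5, 355.5]
tcp_rot: [-180.0, 0.0, 45.4]
ft_force: [-0.2, -1.1, 0.7]
finger_gap: -0.2
grip_force: 0.0
```

```bash
python3 -m jog '0 0 .35 0 0 0 1;0 0 .35 0 0 0 1;0 0 0 0 0 0 1'|grep -E 'pos|force'; for i in 1; do python3 -m jog '0 0 .01 0 0 0 1;0 0 0 0 0 0 1'|grep -E 'pos|ft'; python3 -m jog '0 0 .01 0 0 0 1;0 0 0 0 0 0 1'|grep -E 'pos|ft'; python3 -m jog '0 0 .01 0 0 0 1;0 0 0 0 0 0 1'|grep -E 'pos|ft'; python3 -m jog '0 0 .01 0 0 0 1;0 0 0 0 0 0 1'|grep -E 'pos|ft'; python3 -m jog '0 0 .01 0 0 0 1;0 0 0 0 0 0 1'|grep -E 'pos|ft'; python3 -m jog '0 0 .01 0 0 0 1;0 0 0 0 0 0 1'|grep -E 'pos|ft'; done
```

```text
tool_pos: [543.0, -242.2, 283.6]
ft_force: [0.1, 0.8, -0.0]
grip_force: 0.0
tool_pos: [544.5, -242.9, 286.4]
ft_force: [0.0, -0.4, -0.3]
tool_pos: [543.7, -242.5, 283.3]
ft_force: [0.0, 0.3, -0.1]
tool_pos: [543.5, -242.4, 281.5]
ft_force: [-0.1, 0.1, -0.3]
tool_pos: [543.5, -242.4, 280.5]
ft_force: [-0.4, 0.3, -0.5]
tool_pos: [543.6, -242.4, 279.8]
ft_force: [-0.3, 0.9, 0.3]
tool_pos: [543.7, -242.4, 278.8]
ft_force: [0.6, 1.6, 1.5]
```

```bash
python3 -m jog '0 0 0 0 0 0 1;0 0 0 0 0 0 1'|grep -E 'pos|ft'; python3 -m jog '0 0 .01 0 0 0 1;0 0 0 0 0 0 1;0 0 0 0 0 0 1'|grep -E 'pos|ft'; python3 -m jog '0 0 .01 0 0 0 1;0 0 0 0 0 0 1;0 0 0 0 0 0 1'|grep -E 'pos|ft'
```

```text
tool_pos: [543.7, -242.4, 278.8]
ft_force: [1.1, 1.9, 2.2]
tool_pos: [543.7, -242.4, 278.5]
ft_force: [-1.8, 2.4, 7.1]
tool_pos: [543.8, -242.4, 278.4]
ft_force: [-4.0, 5.2, 14.2]
```

```bash
python3 -m jog '0 0 .01 0 0 0 1;0 0 0 0 0 0 1;0 0 0 0 0 0 1'|grep -E 'pos|ft'
python3 - <<'E'
from bench import *
import cv2,pickle
s=snapshot("side");pickle.dump(s,open("s2.pkl","wb"));cv2.imwrite("pics/s2.png",cv2.resize(s["img"][235:335,350:470],None,fx=5,fy=5,interpolation=2)[:,:,::-1])
E
```

```text
tool_pos: [543.9, -242.3, 278.3]
ft_force: [-6.7, 6.9, 18.6]
```

View pics/s2.png

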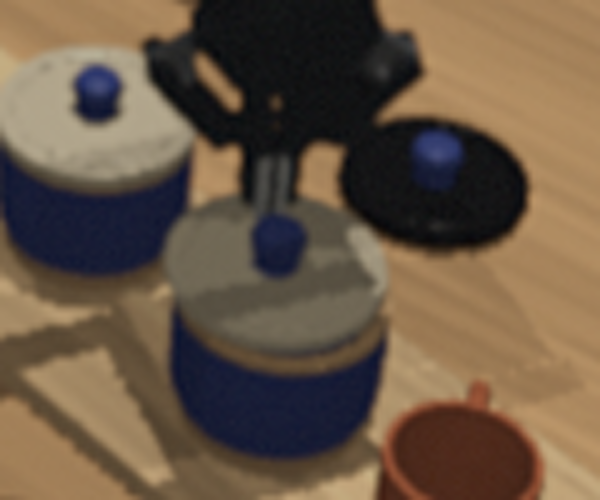

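No rocking here: 18 N pressed and it hardly moved. The sideways reaction (-x,+y) and the wider rim band on the right both say the high side is +x-y. I'll lift and probe there.

```bash
python3 -m jog '0 0 -.4 0 0 0 1;0 0 0 0 0 0 1;-.386 .386 0 0 0 0 1;0 0 0 0 0 0 1;0 0 .3 0 0 0 1'|grep -E 'pos|ft'; python3 -m jog '0 0 0 0 0 0 1;0 0 .03 0 0 0 1;0 0 0 0 0 0 1;0 0 0 0 0 0 1'|grep -E 'pos|ft';  python3 -m jog '0 0 .01 0 0 0 1;0 0 0 0 0 0 1;0 0 0 0 0 0 1'|grep -E 'pos|ft'; python3 -m jog '0 0 .01 0 0 0 1;0 0 0 0 0 0 1;0 0 0 0 0 0 1'|grep -E 'pos|ft'
```

```text
tool_pos: [544.4, -298.1, 287.4]
ft_force: [0.8, 0.2, 0.4]
tool_pos: [544.1, -297.1, 283.7]
ft_force: [0.5, 0.4, 0.2]
tool_pos: [543.7, -297.1, 281.7]
ft_force: [-0.2, 0.7, -0.7]
tool_pos: [543.7, -297.0, 280.6]
ft_force: [-0.8, 1.3, -0.6]
```

```bash
python3 -m jog '0 0 .01 0 0 0 1;0 0 0 0 0 0 1;0 0 0 0 0 0 1'|grep -E 'pos|ft'; python3 -m jog '0 0 .01 0 0 0 1;0 0 0 0 0 0 1;0 0 0 0 0 0 1'|grep -E 'pos|ft'; python3 -m jog '0 0 .01 0 0 0 1;0 0 0 0 0 0 1;0 0 0 0 0 0 1'|grep -E 'pos|ft';  python3 -m jog '0 0 .01 0 0 0 1;0 0 0 0 0 0 1;0 0 0 0 0 0 1'|grep -E 'pos|ft'
```

```text
tool_pos: [543.8, -297.1, 279.7]
ft_force: [0.4, -1.2, -0.4]
tool_pos: [543.8, -297.0, 278.7]
ft_force: [0.0, 0.2, 0.6]
tool_pos: [543.8, -297.1, 277.7]
ft_force: [-0.2, -0.4, 0.6]
tool_pos: [543.8, -297.1, 276.8]
ft_force: [0.6, -0.3, 0.7]
```

```bash
python3 -m jog '0 0 .01 0 0 0 1;0 0 0 0 0 0 1;0 0 0 0 0 0 1'|grep -E 'pos|ft'; python3 -m jog '0 0 .01 0 0 0 1;0 0 0 0 0 0 1;0 0 0 0 0 0 1'|grep -E 'pos|ft'; python3 -m jog '0 0 .01 0 0 0 1;0 0 0 0 0 0 1;0 0 0 0 0 0 1'|grep -E 'pos|ft'
```

```text
tool_pos: [543.9, -297.1, 276.3]
ft_force: [-0.7, 0.0, 5.5]
tool_pos: [544.1, -297.2, 275.9]
ft_force: [-1.9, 0.4, 9.4]
tool_pos: [544.2, -297.3, 275.7]
ft_force: [-3.8, 3.2, 13.2]
```

Firm here too, at a tip height of about 103.5, against 105.5 at +45°. So the high side lies the other way, and I'll probe the opposite quadrant at 135°.

```bash
python3 -m jog '0 0 -.4 0 0 0 1;0 0 0 0 0 0 1;0 -.4 0 0 0 0 1;0 -.4 0 0 0 0 1;0 0 0 0 0 0 1'|grep -E 'pos|ft'; python3 -m jog '0 0 .3 0 0 0 1;0 0 0 0 0 0 1;0 0 .02 0 0 0 1;0 0 0 0 0 0 1;0 0 0 0 0 0 1'|grep -E 'pos|ft';  python3 -m jog '0 0 .01 0 0 0 1;0 0 0 0 0 0 1;0 0 0 0 0 0 1'|grep -E 'pos|ft'; python3 -m jog '0 0 .01 0 0 0 1;0 0 0 0 0 0 1;0 0 0 0 0 0 1'|grep -E 'pos|ft'
python3 - <<'E'
from bench import *
print(sense()["time"])
E
```

```text
tool_pos: [485.1, -238.8, 311.6]
ft_force: [-0.2, -0.3, 0.6]
tool_pos: [487.4, -240.9, 282.5]
ft_force: [-0.1, -0.8, -0.7]
tool_pos: [487.0, -240.7, 280.7]
ft_force: [-0.3, 0.0, -0.0]
tool_pos: [487.0, -240.7, 279.7]
ft_force: [0.3, 0.2, 0.3]
13.275
```

```bash
python3 -m jog '0 0 .01 0 0 0 1;0 0 0 0 0 0 1;0 0 0 0 0 0 1'|grep -E 'pos|ft'; python3 -m jog '0 0 .01 0 0 0 1;0 0 0 0 0 0 1;0 0 0 0 0 0 1'|grep -E 'pos|ft'; python3 -m jog '0 0 .01 0 0 0 1;0 0 0 0 0 0 1;0 0 0 0 0 0 1'|grep -E 'pos|ft'; python3 -m jog '0 0 .01 0 0 0 1;0 0 0 0 0 0 1;0 0 0 0 0 0 1'|grep -E 'pos|ft'; python3 -m jog '0 0 .01 0 0 0 1;0 0 0 0 0 0 1;0 0 0 0 0 0 1'|grep -E 'pos|ft'
```

```text
tool_pos: [487.0, -240.6, 278.9]
ft_force: [-0.7, 1.9, 2.3]
tool_pos: [487.1, -240.5, 278.4]
ft_force: [-2.4, 4.5, 8.2]
tool_pos: [487.2, -240.5, 278.2]
ft_force: [-6.9, 6.4, 14.8]
tool_pos: [487.2, -240.6, 278.1]
ft_force: [-9.4, 7.2, 21.5]
tool_pos: [487.3, -240.7, 277.9]
ft_force: [-12.4, 8.5, 27.4]
```

Firm again. I'll lift clear and find out why the silhouette fit mismatches before probing any more.

```bash
python3 -m jog '0 0 -.6 0 0 0 1;0 -.6 0 0 0 0 1;0 -.6 0 0 0 0 1;0 0 0 0 0 0 1'|grep -E 'pos|ft'
python3 - <<'E'
from fit import *
from bench import *
d={n:snapshot(n) for n in("side","top")};pickle.dump(d,open("d3.pkl","wb"))
s=pickle.load(open("d0.pkl","rb"))["side"]
im=s["img"][262:336,376:436];h=cv2.cvtColor(im,cv2.COLOR_RGB2HSV).astype(int)
u=np.array([376,262]);n=74
ml=mask(s,cyl(np.array([515,-269,93.]),np.eye(3),50,0,8),u,n)[:, :60]>.5
mb=mask(s,cyl(np.array([515,-269,0.]),np.eye(3),50,18,93),u,n)[:, :60]>.5
for r in range(74):
    a=''
    for c in range(60):
        H,S,V=h[r,c]
        a+='b' if 95<H<150 and S>70 else 'L' if S<82 and V>62 and H<60 else 'd' if V<70 else '.' if S>=82 else '?'
    print(262+r,a,''.join('L' if x else 'b' if y else '.' for x,y in zip(ml[r],mb[r])))
E
```

```text
tool_pos: [398.8, -153.6, 332.9]
ft_force: [-0.1, -0.5, 0.3]
262 LLLLLLLLLLLLL.................................ddbdddddddbbbb ............................................................
263 LLLLLLLLLLLL................................ddbdddddddddbbbb ............................................................
264 LLLLLLLLLLLL................................ddddddddddddbbbb ............................................................
265 LLLLLLLLLLLL...............................ddbddddddddddbbbb ............................................................
266 LLLLLLLLLLLd...............................dbddbdddddddbbbbb ............................................................
267 LLLLLLLLLLdd..............................ddddddddddddddbbbb ............................................................
268 LLLLLLLLLddd..............................ddddddddddddddbbbb ............................................................
269 LLLLLLLLddbb..............................dbddddddddddddbbbb ............................................................
270 LLLLLLddbbbd...............
[... 7584 characters left out ...]
.....dddd ........................bbbbbbbbbb..........................
331 ..................................................dd.....ddd ............................................................
332 ..................................................ddd.....dd ............................................................
333 ..................................................dddd...... ............................................................
334 ..................................................ddddd..... ............................................................
335 ..................................................dddddd.... ............................................................
```

```bash
cat > tilt.py <<'E'
from fit import *
def obs(s,c,n=70):
    u=proj(s,[[*c,99]])[0].round().astype(int)-n//2
    h=cv2.cvtColor(s["img"][u[1]:u[1]+n,u[0]:u[0]+n],cv2.COLOR_RGB2HSV).astype(int)
    m=((h[...,1]<82)&(h[...,2]>75)&(h[...,0]<70)).astype(np.uint8)
    w=mask(s,cyl(np.array([*c,95.]),np.eye(3),58,-2,12),u,n)>.1
    m=cv2.morphologyEx((m*w).astype(np.uint8),cv2.MORPH_OPEN,np.ones((3,3)))
    k=max(cv2.findContours(m,0,cv2.CHAIN_APPROX_NONE)[0],key=cv2.contourArea)
    o=np.zeros((n,n),np.uint8);cv2.fillConvexPoly(o,cv2.convexHull(k),1);return u,o
def tilt(views,c):
    V=[(s,*obs(s,c)) for s in views]
    def cost(p):
        R=cv2.Rodrigues(np.array([p[0],p[1],0])*np.pi/180)[0];t=0
        for i,(s,u,o) in enumerate(V):
            t+=abs(mask(s,cyl(np.array([*c,97.]),R,50,1.5,8),u-p[2+2*i:4+2*i],len(o))-o).sum()
        return t
    b=None
    for a in((0,0),(4,0),(-4,0),(0,4),(0,-4)):
        x=np.array([*a]+[0]*2*len(V),float)
        r=minimize(cost,x,method="Nelder-Mead",options=dict(initial_simplex=np.vstack([x]+[x+q for q in np.diag([3,3]+[2]*2*len(V))]),maxiter=600,xatol=.05,fatol=.1))
        if b is None or r.fun<b.fun:b=r
    return b
if __name__=="__main__":
    for f in("d0.pkl","d3.pkl"):
        d=pickle.load(open(f,"rb"))
        for g in((574,145),(532,13),(545,-137),(514,-269)):
            for v in(("side","top"),("side",)):
                try:
                    r=tilt([d[k] for k in v],g);print(f,g,v,r.x.round(1),round(r.fun),"up dir",np.degrees(np.arctan2(r.x[0],-r.x[1])).round())
                except Exception as e: print(f,g,v,"err",e)
E
python3 tilt.py
```

```text
d0.pkl (574, 145) ('side', 'top') [-0.2  0.2 -0.2  0.7  0.3  0. ] 66 up dir -142.0
d0.pkl (574, 145) ('side',) [-0.1  0.2 -0.2  0.7] 22 up dir -148.0
d0.pkl (532, 13) ('side', 'top') [ 0.7 -0.1  0.   1.1  1.   0.6] 79 up dir 85.0
d0.pkl (532, 13) ('side',) [ 0.7  0.5 -0.   1. ] 27 up dir 125.0
d0.pkl (545, -137) ('side', 'top') [-0.   0.3  0.3  0.5  0.2 -0.3] 74 up dir -178.0
d0.pkl (545, -137) ('side',) [-0.1  0.2  0.3  0.5] 23 up dir -152.0
d0.pkl (514, -269) ('side', 'top') [ 2.5 -0.4 -0.1 -0.7 -0.3 -0.3] 77 up dir 81.0
d0.pkl (514, -269) ('side',) [ 2.8  0.2 -0.2 -0.7] 38 up dir 93.0
d3.pkl (574, 145) ('side', 'top') [ 0.8  0.1 -0.7  0.9  0.3 -0.1] 73 up dir 95.0
d3.pkl (574, 145) ('side',) [ 0.3  0.1 -0.6  0.8] 30 up dir 99.0
d3.pkl (532, 13) ('side', 'top') [-30.1   6.7  -6.3  -5.4   2.2   1.2] 443 up dir -103.0
d3.pkl (532, 13) ('side',) [-28.8  23.9  -4.5  -2.8] 143 up dir -130.0
d3.pkl (545, -137) ('side', 'top') [-0.7 -2.2  0.6  0.8  1.4  0.6] 280 up dir -18.0
d3.pkl (545, -137) ('side',) [ 0.4 -1.2  0.5  0.8] 38 up dir 20.0
d3.pkl (514, -269) ('side', 'top') [ 1.  -2.5 -0.2 -0.8 -0.   3.5] 409 up dir 22.0
d3.pkl (514, -269) ('side',) [ 2.3 -1.5 -0.3 -0.9] 39 up dir 58.0
```

The tilt fit works: lids a to c fit level within about 0.7°. Lid d leans 2.7° with its high side at about +90° (+y), which also agrees with the contact heights. I'll press there, with the tool turned square to y.

```bash
python3 -m jog '0 0 0 0 0 -.15 1;0 0 0 0 0 -.15 1;0 0 0 0 0 -.15 1;0 0 0 0 0 -.15 1;0 0 0 0 0 -.15 1'|grep -E 'pos|rot'; python3 -m jog '-.25 .383 0 0 0 0 1;-.25 .383 0 0 0 0 1;-.25 .383 0 0 0 0 1;0 0 0 0 0 0 1;0 0 0 0 0 0 1'; python3 -m jog '0 0 .4 0 0 0 1;0 0 0 0 0 0 1;0 0 .05 0 0 0 1;0 0 0 0 0 0 1;0 0 0 0 0 0 1'
```

```text
tool_pos: [402.9, -157.2, 335.0]
tcp_rot: [180.0, 0.0, 90.5]
time: 17.0
tool_pos: [517.3, -231.3, 333.9]
tcp_rot: [-179.9, -0.0, 90.2]
ft_force: [-0.9, -0.5, -0.2]
finger_gap: 0.1
grip_force: 0.0
time: 17.62
tool_pos: [517.3, -230.9, 291.0]
tcp_rot: [179.9, 0.1, 90.2]
ft_force: [0.6, 0.4, -0.3]
finger_gap: -0.2
grip_force: 0.0
```

```bash
python3 -m jog '.02 -.03 .06 0 0 0 1;0 0 0 0 0 0 1;0 0 .02 0 0 0 1;0 0 0 0 0 0 1;0 0 0 0 0 0 1'|grep -E 'pos|ft'; python3 -m jog '0 0 .01 0 0 0 1;0 0 0 0 0 0 1;0 0 0 0 0 0 1'|grep -E 'pos|ft'; python3 -m jog '0 0 .01 0 0 0 1;0 0 0 0 0 0 1;0 0 0 0 0 0 1'|grep -E 'pos|ft';python3 -m jog '0 0 .01 0 0 0 1;0 0 0 0 0 0 1;0 0 0 0 0 0 1'|grep -E 'pos|ft'; python3 -m jog '0 0 .01 0 0 0 1;0 0 0 0 0 0 1;0 0 0 0 0 0 1'|grep -E 'pos|ft';python3 -m jog '0 0 .01 0 0 0 1;0 0 0 0 0 0 1;0 0 0 0 0 0 1'|grep -E 'pos|ft'
```

```text
tool_pos: [514.1, -228.8, 281.7]
ft_force: [0.1, 0.2, 0.7]
tool_pos: [514.0, -228.7, 280.7]
ft_force: [-0.3, -0.5, -0.2]
tool_pos: [514.1, -228.7, 279.8]
ft_force: [0.5, 0.7, 0.9]
tool_pos: [514.1, -228.7, 278.8]
ft_force: [1.3, 0.9, 1.9]
tool_pos: [514.1, -228.7, 278.4]
ft_force: [-2.2, 2.2, 6.6]
tool_pos: [514.2, -228.7, 278.4]
ft_force: [-5.5, 3.9, 13.9]
```

Contact came at about 280 with 1–2 N. It gave about 1.5 mm, then firmed up at tip height 105.4, which matches level at 4 mm above home. I'll check with the camera whether the lid is level under the finger.

```bash
cat > look.py <<'E'
from tilt import *
from bench import *
import sys
s=snapshot("side");t=snapshot("top");pickle.dump(dict(side=s,top=t),open(sys.argv[1]+".pkl","wb"))
r=tilt([s],(514,-269));print("tilt",r.x.round(1),round(r.fun))
cv2.imwrite(f"pics/{sys.argv[1]}.png",cv2.resize(s["img"][235:335,340:470],None,fx=6,fy=6,interpolation=2)[:,:,::-1])
E
python3 look.py p4; python3 -m jog '0 0 -.06 0 0 0 1;0 0 0 0 0 0 1;0 0 0 0 0 0 1'; python3 look.py p5
```

```text
tilt [-5.2 -0.9  0.4 -0.2] 40
time: 20.6
tool_pos: [513.8, -228.7, 282.3]
tcp_rot: [-180.0, -0.0, 90.2]
ft_force: [-0.6, 0.3, -0.7]
finger_gap: -0.3
grip_force: 0.0
tilt [ 1.2 -1.   0.2 -0.1] 47
```

View pics/p4.png

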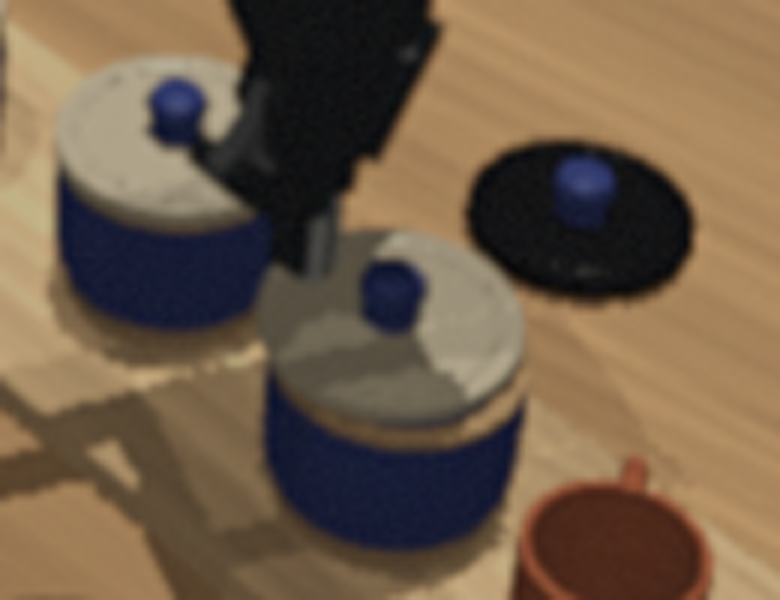

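The lid rocked under the press and leaned back after. The exposed rim is at the right and front in the picture, which is the -y side, so the offset is towards +y. Now I'll nudge the knob towards -y with the tip just above the disc.

```bash
python3 -m jog '-.12 0 0 0 0 0 1;0 0 0 0 0 0 1;0 0 0 0 0 0 1'|grep -E 'pos|ft'; python3 -m jog '-.01 0 0 0 0 0 1;0 0 0 0 0 0 1;0 0 0 0 0 0 1'|grep -E 'pos|ft'; python3 -m jog '-.01 0 0 0 0 0 1;0 0 0 0 0 0 1;0 0 0 0 0 0 1'|grep -E 'pos|ft'; python3 -m jog '-.01 0 0 0 0 0 1;0 0 0 0 0 0 1;0 0 0 0 0 0 1'|grep -E 'pos|ft'; python3 -m jog '-.01 0 0 0 0 0 1;0 0 0 0 0 0 1;0 0 0 0 0 0 1'|grep -E 'pos|ft'; python3 -m jog '-.01 0 0 0 0 0 1;0 0 0 0 0 0 1;0 0 0 0 0 0 1'|grep -E 'pos|ft'
```

```text
tool_pos: [514.0, -241.0, 282.6]
ft_force: [-1.1, -0.0, 0.5]
tool_pos: [514.1, -241.6, 282.7]
ft_force: [-0.5, 0.9, 0.5]
tool_pos: [514.1, -242.7, 282.7]
ft_force: [0.8, 0.8, 0.7]
tool_pos: [514.1, -243.8, 282.7]
ft_force: [0.0, -0.6, -0.4]
tool_pos: [514.1, -244.7, 282.7]
ft_force: [-0.1, -0.3, 0.4]
tool_pos: [514.1, -245.7, 282.7]
ft_force: [0.2, 0.1, 0.0]
```

```bash
for i in 1; do python3 -m jog '-.01 0 0 0 0 0 1;0 0 0 0 0 0 1;0 0 0 0 0 0 1'|grep -E 'pos|ft'; python3 -m jog '-.01 0 0 0 0 0 1;0 0 0 0 0 0 1;0 0 0 0 0 0 1'|grep -E 'pos|ft'; python3 -m jog '-.01 0 0 0 0 0 1;0 0 0 0 0 0 1;0 0 0 0 0 0 1'|grep -E 'pos|ft'; done; python3 look.py p6
```

```text
tool_pos: [514.0, -246.7, 282.6]
ft_force: [-0.1, 0.4, -0.7]
tool_pos: [514.1, -247.8, 282.7]
ft_force: [-0.1, 0.9, -0.4]
tool_pos: [514.1, -248.8, 282.7]
ft_force: [0.0, 1.1, -0.0]
tilt [-1.5 -0.5  1.4  1. ] 58
```

View pics/p6.png

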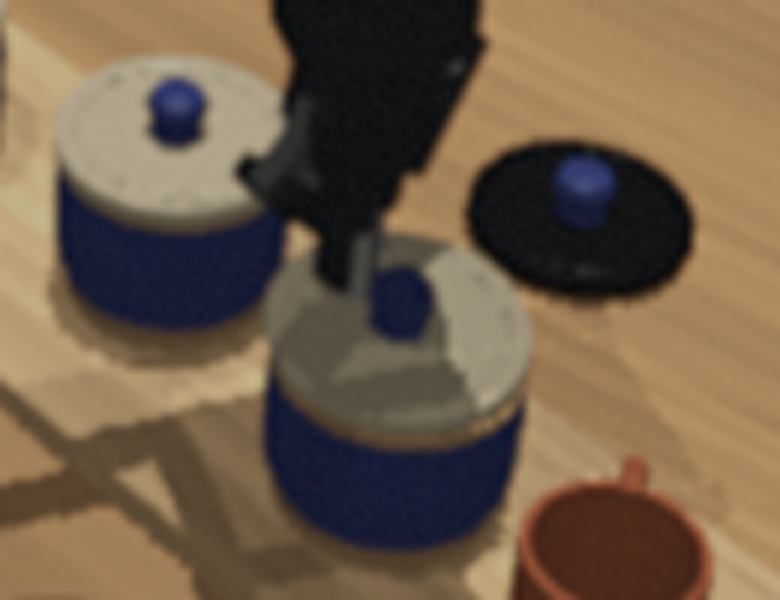

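The lid (knob now at about (400,300) in the crop) has moved about 3 mm, and a thin rim band still shows at the right. I'll continue.

```bash
python3 -m jog '-.01 0 0 0 0 0 1;0 0 0 0 0 0 1;0 0 0 0 0 0 1'|grep -E 'pos|ft'; python3 look.py q1; python3 -m jog '-.01 0 0 0 0 0 1;0 0 0 0 0 0 1;0 0 0 0 0 0 1'|grep -E 'pos|ft'; python3 look.py q2
```

```text
tool_pos: [514.1, -249.8, 282.7]
ft_force: [-0.2, 0.1, -0.7]
tilt [-0.3 -0.8  1.8  1.1] 65
tool_pos: [514.1, -250.7, 282.7]
ft_force: [-0.2, 1.4, 0.2]
tilt [-1.3 -2.3  2.3  1.4] 61
```

```bash
python3 -m jog '-.01 0 0 0 0 0 1;0 0 0 0 0 0 1;0 0 0 0 0 0 1'|grep -E 'pos|ft'; python3 look.py q3; python3 -m jog '-.005 0 0 0 0 0 1;0 0 0 0 0 0 1;0 0 0 0 0 0 1'|grep -E 'pos|ft'; python3 look.py q4
```

```text
tool_pos: [514.1, -251.9, 282.8]
ft_force: [0.0, -0.5, -0.1]
tilt [-3.   0.7  2.5  2.5] 52
tool_pos: [514.1, -252.1, 282.8]
ft_force: [0.3, 1.2, 2.0]
tilt [-2.9  1.1  3.   2.7] 52
```

View pics/q4.png

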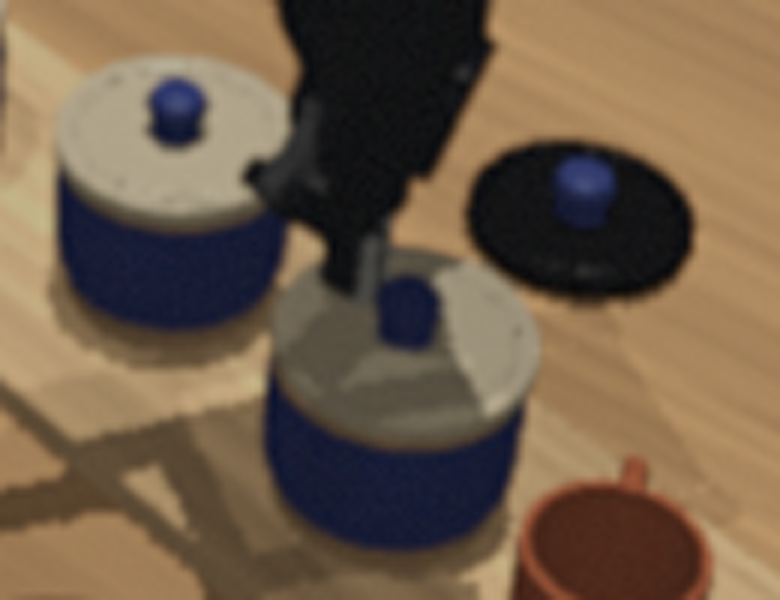

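The rim band is gone and the lid stepped down in the image (v jumped by about 1.1 px), so it has dropped home. I'll back off, lift, clear the view and check.

```bash
python3 -m jog '.1 0 0 0 0 0 1;0 0 -.5 0 0 0 1;0 0 -.5 0 0 0 1;.3 -.5 -.3 0 0 0 1;.3 -.5 0 0 0 0 1'|grep -E 'ft|pos'; python3 -m jog '.6 0 -.1 0 0 0 1;.6 0 0 0 0 0 1;.6 0 0 0 0 0 1;.6 0 0 0 0 0 1;0 0 0 0 0 0 1'|grep -E 'time|pos'
python3 - <<'E'
from tilt import *
from bench import *
d={n:snapshot(n) for n in("side","top")};pickle.dump(d,open("end.pkl","wb"))
o=pickle.load(open("d0.pkl","rb"))
for v in(("side",),("side","top")):
    for g in((545,-137),(514,-272)):
        r=tilt([d[k] for k in v],g);print(v,g,r.x.round(1),round(r.fun))
a=[k["img"][235:335,340:470] for k in(o["side"],d["side"])]+[k["img"][195:295,350:480] for k in(o["top"],d["top"])]
m=np.vstack([np.hstack(a[:2]),np.hstack(a[2:])]);cv2.imwrite("pics/end.png",cv2.resize(m,None,fx=3,fy=3,interpolation=2)[:,:,::-1])
E
```

```text
tool_pos: [415.9, -183.5, 414.3]
ft_force: [-0.6, 0.8, 0.6]
time: 27.32
tool_pos: [414.6, 60.0, 421.3]
('side',) (545, -137) [ 0.3 -0.1  0.3  0.6] 27
('side',) (514, -272) [0.3 0.4 1.3 1.3] 35
('side', 'top') (545, -137) [-0.5 -0.5  0.3  0.5  0.1 -0.3] 80
('side', 'top') (514, -272) [-0.5 -0.3  1.3  1.3  1.2  0.1] 87
```

View pics/end.png

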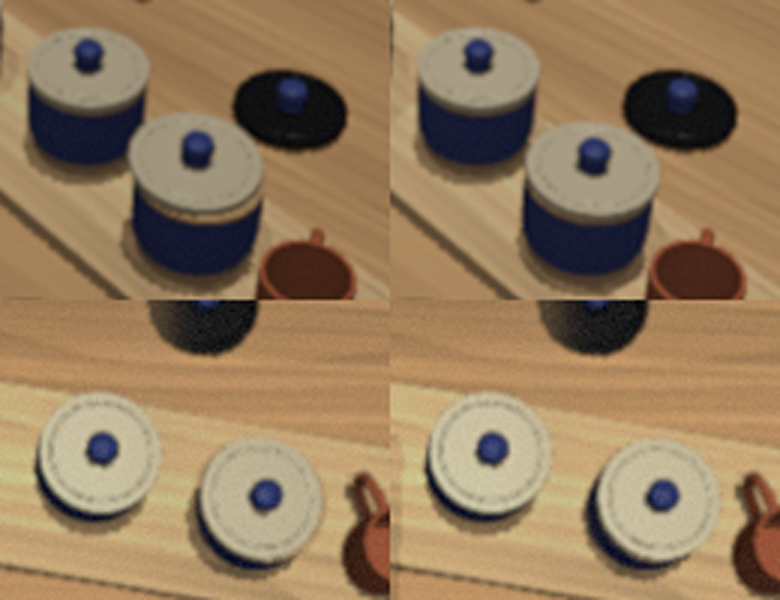

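The bottom right lid is now level (fitted tilt under 0.6°, like its neighbour), with no rim band showing. The jar and mug have not moved, so I'm handing in.

```bash
python3 -c "
from bench import *
print(hand_in())"
```

```text
the job is handed in; nothing more can be done
None
```

I found the loose lid on the rightmost jar (-y end, next to the mug) by pressing its edges, nudged it about 6 mm towards -y until it dropped home, and handed the job in at about 27 s; the last pictures show it level, with that jar and the mug unmoved.

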